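# Shut and lock the bench tool chest

## Robot

A 7-joint arm with a two-finger parallel gripper is mounted at the origin on the work surface. World frame = base frame: x ahead of the robot, y to its left, z up, the work surface at z = 0. Lengths are in m, angles in rad, forces in N, time in s.
With the tool pointing down it reaches from about 0.425 to 0.875 m from the base axis. Payload 4.7 kg.
Tool frame: the origin (TCP) lies on the front face of the gripper's body, between the roots of the fingers; the fingertips stand 73 mm ahead of it and the grasp point (between the pads) lies arm.grip_point_offset ahead of it (arm.grip_point_offset is the distance from the TCP to the grasp point, in m); z points along the fingers, y is the line along which they close (so a half turn about z gives the same grasp; the last joint's range is limited). The gripper opens to 85 mm and grips with 20 to 120 N. Pads are 22 mm wide; open, the fingers measure 114 mm over their backs; the gripper's body (76 mm by 85 mm) begins 54 mm behind the grasp point. The pads swing forward as they close: fully open they stand 13 mm farther back than shut.
Start: joints at [-1.257, 0.321, -0.07, 1.45, 0.023, 1.371, -0.057], TCP at [0.192, 0.621, 0.304] pointing down, gripper open.
Joint ranges: [-2.86, 2.86], [-0.3, 2.09], [-1.38, 1.24], [0.06, 2.45], [-1.56, 4.7], [0.09, 2.05], [-2.69, 2.69]. Speed limits (rad/s): [2.57, 2.57, 3.14, 3.14, 3.14, 3.14, 3.14].

## Interface

Orientations are given as a unit quaternion [x, y, z, w].
In Python, from station import arm, vision gives the robot as it stands.
- The arm moves only by the shell command python3 -m jog 'ROWS' [OPENING] [FORCE]. ROWS is JSON, one flat list of numbers, 6 for each row, row after row: the shift along the tool's x, y, z in m, then the turn, a rotation vector about the tool's x, y, z in degrees. In form: [tx, ty, tz, ax, ay, az, tx, ty, tz, ax, ay, az, ...]. A call has 1 to 20 rows; each row is the pose to reach, as a shift and turn from the pose commanded when the call began, along the tool's axes at that moment; what a row does not reach only later rows make up. A row lasts 1/10 s, in which the tool goes at most 50 mm and 8.59 degrees, less where a joint would pass 70% of its speed; a pose out of reach is approached as far as the arm can. A call with a gripper value outside its range is refused whole. OPENING is the closure, from 0 (fully open) to 1 (shut), set as the call begins (- or left out, the last holds). The fingers move at their own pace and stop on an object; FORCE is the grip in N (left out, the last holds). Time passes only in rows, so rows that repeat a pose let the fingers close. It gives the time, the measured TCP pose, the force, the opening and the grip force at its end, in the units of the state.
- arm.state(): the state, without advancing time (a new reading comes with each control period).
- vision.read_camera(name): name is "scene" or "top" or "wrist"; returns a dict with "frame" (384x512x3 uint8, red, green, blue), "range_z" (384x512 float32, m along the optical axis (not along the pixel's ray), 0 where there is no reading), "K" (3x3 intrinsics, pixels), "T" (4x4, takes a point from camera to world coordinates). Camera axes: x right, y up, looking along -z (the intrinsics and any distortion apply to the point x, -y, -z); pixel columns grow to the right and rows downward; lengths in m; the calibration is good to about 2 mm. A picture is of the moment at which its call begins.
- arm.job_done(): hands the job in; it is judged then, once.
The state is a dict: "t": time; "joint_pos": joint angles; "qd": joint speeds; "tau": joint torques, N m; "position": TCP position; "ee_rot": TCP orientation; "wrist_force": force on the tool from outside, world axes, zero at the start; "torque": the same for the moment, N m; "width": finger opening in m; "grasp_force": force on a finger pad.
Only numpy, scipy, OpenCV 4.12 (cv2) and the standard library are available. Lean on these libraries where they do the work, as an engineer would, in place of code of your own. Each camera call takes 0.05 s, during which the arm holds its last target. There are 200 camera calls.

## Task

Close up the tool chest for the night: with the fingertips, push both open drawers fully home so that their fronts are flush, and only then push the locking bar on top of the chest by its thumb tab to the robot's right, as far as it goes, so that its hooks cover both drawers. Push the tab on its left side only and the drawers on their fronts only, without forcing, pinching or lifting anything, and leave the loose things on the chest and the bench where they stand.

Things in the scene. Friction and masses are not known exactly. Their poses are not given: they have to be found in the camera images.
- chest: fixed grey steel tool chest, 214 deep (x) x 460 wide (y) x 100 mm high. Origin on the bench, 114 mm behind its front face; x points to its back (away from the robot), y to the robot's left, z up. Face: from the left, 65 mm fixed panel, left drawer (centre y +90 mm), 65 mm panel, right drawer (centre y -125 mm), 30 mm panel. Drawers slide out along -x. Two loose things lie on its top, at the back.
- left_drawer (a joint): how far the left drawer stands out, m: 0 shut and flush (hard stop), up to 0.14. It slides with about 2 N of friction and stays where it is left; there is no catch.
- left_drawer_front (a point): centre of the outer face of the left drawer's front, 49 mm above the bench; axes as the chest's. The front is a flat dark steel plate, 146 wide x 72 high x 14 mm thick (13 to 85 mm above the bench), with a flat inlaid pull that cannot be gripped; an open tray behind it.
- right_drawer (a joint): how far the right drawer stands out, m: as for the left drawer.
- right_drawer_front (a point): centre of the outer face of the right drawer's front, 49 mm above the bench; same drawer as the left one; axes as the chest's.
- lock_bar (a joint): travel of the locking bar to the robot's right (chest's -y), m: 0 unlocked, 0.065 fully locked (hard stop); friction about 2 N, stays where left. It lies along the top's front edge. Its two hooks, 30 mm wide, hang 34 mm down in front of the face (outer side 6 mm off it): unlocked, over the fixed panels; locked, over the left end of each drawer.
- lock_tab (a point): centre of the top of the locking bar's thumb tab: an upright bright steel block 22 deep (x) x 16 wide (y) x 32 mm tall on the flat 6 mm bar, 95 mm in front of the chest's origin. Its top is 138.5 mm above the bench, the bar's top 106.5 mm. It stands above the fixed panel between the drawers and moves with the bar. Axes as the chest's.
- left_tray: the left drawer's open tray together with the back half of its front plate; moves with the drawer. Origin: bottom middle of the front plate's outer face, 13 mm above the bench. Keep the fingers out of it and off its back side: nothing here is to be pinched.
- right_tray: the same for the right drawer.
- tab_right: the right-hand (-y) half of the thumb tab, 8 mm thick; moves with the bar. Origin: centre of its underside, 106.5 mm above the bench. The tab is pushed on its left (+y) side only; touching this half as well counts as pinching.
- bush: loose brass bush standing on the bench in front of the fixed panel between the drawers: 32 mm diameter flange at the foot, 45 mm tall; origin at the centre of its underside. Leave it.
- bearing: loose steel bearing ring lying on the chest's top, 52 mm outside diameter, 15 mm high; origin at the centre of its underside. Leave it.
- vee_block: loose dark steel vee block on the chest's top, 45 x 45 x 34 mm high; origin at the centre of its underside. Leave it.
- oil_can: loose yellow can standing on the bench beyond the left end of the chest, 56 mm diameter, 120 mm tall; origin at the centre of its underside. Leave it.

How it is judged:
By the outcome, as a careful person would: the job done as asked, in the order asked, and still so for the second after the job is handed in, with the robot touching nothing.
It also fails if it takes over 48 s, if anything falls off the work surface, if the arm or the gripper's body presses on something with over 40 N, if the wrist force passes 120 N, or if a joint passes its speed limit or range.

## Working session

There is one attempt and no reset: what is moved stays moved. The work goes in short steps, Python scripts to look and compute and a shell command to move; the robot and the scene stay as the last step left them, time stands still between calls to the robot, and variables do not carry over. Pictures are saved under pics/ and viewed, at most 10 in all, crops included, and the job is handed in when it is done.

```bash
ls; mkdir -p pics; cat > h.py <<'E'
import numpy as np, cv2
from station import arm, vision
def cloud(c):
    K,T,z=c["K"],c["T"],c["range_z"]
    v,u=np.mgrid[:z.shape[0],:z.shape[1]]
    p=np.stack([(u-K[0,2])/K[0,0]*z,-(v-K[1,2])/K[1,1]*z,-z],-1)
    return p@T[:3,:3].T+T[:3,3]
E
python3 - <<'E'
from h import *
s=arm.state(); print(s["t"],s["position"],s["ee_rot"],s["width"],arm.grip_point_offset)
for n in("top","scene"):
    c=vision.read_camera(n); np.savez(f"{n}0.npz",**c)
    cv2.imwrite(f"pics/{n}0.png",c["frame"][...,::-1]); print(n,c["T"].round(3).tolist(),c["K"].round(1).tolist())
a=cv2.imread("pics/top0.png");b=cv2.imread("pics/scene0.png")
E
```

```text
pics
0.0 [0.19188718 0.62059344 0.30282255] [ 1.49339759e-01  9.88785465e-01 -9.64275917e-04 -1.00879258e-04] 0.08527037877791752 0.0539
top [[0.003, 0.995, -0.105, 0.515], [-1.0, 0.004, 0.009, 0.135], [0.009, 0.105, 0.994, 1.146], [0.0, 0.0, 0.0, 1.0]] [[435.2, 0.0, 263.9], [0.0, 435.2, 190.5], [0.0, 0.0, 1.0]]
scene [[-0.228, -0.832, 0.507, 1.057], [0.974, -0.202, 0.107, 0.229], [0.014, 0.518, 0.856, 0.835], [0.0, 0.0, 0.0, 1.0]] [[439.7, 0.0, 256.1], [0.0, 439.7, 200.0], [0.0, 0.0, 1.0]]
```

View pics/top0.png

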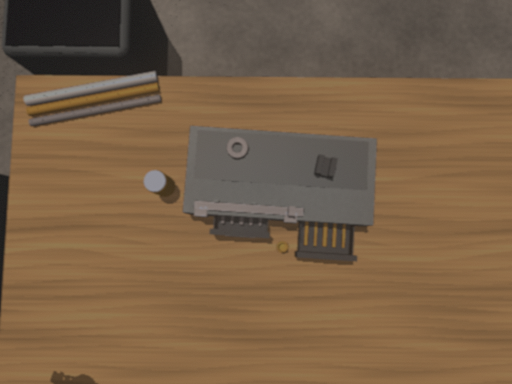

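View pics/scene0.png

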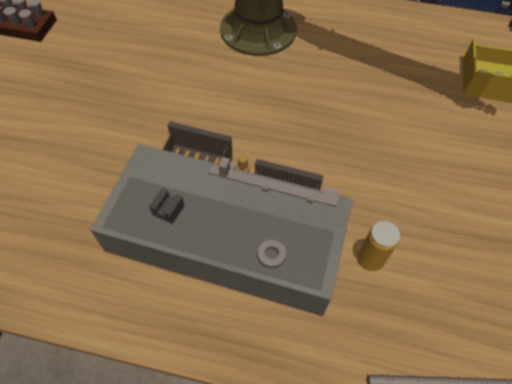

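The top view shows the chest at (185–375, 128–225) with the left drawer front at (241,236), the right front at (326,258), the bush at (283,247) and the tab at (292,214). The scene view agrees. Next I'll measure with the range image.

```bash
python3 - <<'E'
from h import *
c=dict(np.load("top0.npz"));P=cloud(c)
for n,(u,v) in dict(bench=(283,290),tab=(292,214),bush=(283,247),Lf=(241,238),Rf=(326,259),bar=(250,210),ctop=(340,205)).items(): print(n,P[v-1:v+2,u-1:u+2].reshape(-1,3).mean(0).round(4))
x,y,z=P[...,0],P[...,1],P[...,2]
# chest top rect
m=((z>.09)&(z<.112)).astype(np.uint8)
m=cv2.morphologyEx(m,cv2.MORPH_OPEN,np.ones((5,5)))
n,l,st,_=cv2.connectedComponentsWithStats(m); i=1+st[1:,4].argmax()
pts=P[l==i][:,:2].astype(np.float32); r=cv2.minAreaRect(pts*1000); print("chest",r, cv2.boxPoints(r).round(1).tolist())
# drawer front top edges z~.085
for nm,(u0,u1,v0,v1) in dict(L=(205,275,225,248),R=(290,362,245,268)).items():
    q=P[v0:v1,u0:u1].reshape(-1,3); q=q[(q[:,2]>.077)&(q[:,2]<.093)]
    print(nm,len(q),q.mean(0).round(4),cv2.minAreaRect((q[:,:2]*1000).astype(np.float32)), q.min(0).round(4),q.max(0).round(4))
q=P[200:228,280:306].reshape(-1,3);q=q[q[:,2]>.125];print("tab",len(q),q.mean(0).round(4),q.min(0).round(4),q.max(0).round(4))
q=P[238:256,274:292].reshape(-1,3);q=q[q[:,2]>.03];print("bush",len(q),q.mean(0).round(4),q.min(0).round(4),q.max(0).round(4))
q=P[165:200,140:172].reshape(-1,3);q=q[q[:,2]>.1];print("can",len(q),q.mean(0).round(4))
E
```

```text
bench [0.377  0.0747 0.0018]
tab [0.5663 0.0608 0.1387]
bush [0.4882 0.0768 0.0446]
Lf [0.5102 0.1843 0.001 ]
Rf [ 0.4585 -0.0313  0.0428]
bar [0.5772 0.1588 0.1063]
ctop [ 0.5904 -0.0579  0.1005]
chest ((661.148681640625, 86.65104675292969), (460.8074645996094, 220.25242614746094), 86.17123413085938) [[535.9000244140625, -135.89999389648438], [755.5999755859375, -150.60000610351562], [786.4000244140625, 309.20001220703125], [566.7000122070312, 323.8999938964844]]
L 347 [0.5228 0.1864 0.0854] ((522.79443359375, 186.68576049804688), (143.88995361328125, 13.966503143310547), 86.26026153564453) [0.513  0.1152 0.0802] [0.5321 0.2584 0.0904]
R 361 [ 0.4679 -0.0256  0.0852] ((467.8629150390625, -25.38524627685547), (145.33126831054688, 14.028092384338379), 86.24536895751953) [ 0.4563 -0.0977  0.0772] [0.4794 0.0473 0.0916]
tab 71 [0.5736 0.0641 0.1531] [0.5148 0.0559 0.1347] [0.5851 0.1349 1.1459]
bush 63 [0.4895 0.0807 0.0971] [0.4782 0.069  0.0353] [0.5148 0.1349 1.1459]
can 445 [0.6427 0.3812 0.1299]
```

```bash
python3 -m jog '[-0.313,-0.239,0,0,0,-6,-0.313,-0.239,0,0,0,-6,-0.313,-0.239,0,0,0,-6,-0.313,-0.239,0,0,0,-6,-0.313,-0.239,0,0,0,-6,-0.313,-0.239,0,0,0,-6,-0.313,-0.239,0,0,0,-6,-0.313,-0.239,0,0,0,-6,-0.313,-0.239,0,0,0,-6,-0.423,-0.543,0,0,0,-13.4,-0.423,-0.543,0,0,0,-13.4,-0.423,-0.543,0,0,0,-13.4,-0.423,-0.543,0,0,0,-13.4,-0.423,-0.543,0,0,0,-13.4,-0.423,-0.543,0,0,0,-13.4,-0.423,-0.543,0,0,0,-13.4,-0.423,-0.543,0,0,0,-13.4,-0.423,-0.543,0,0,0,-13.4,-0.423,-0.543,0,0,0,-13.4]' 1
python3 - <<'E'
from h import *
print(arm.state()["joint_pos"])
c=vision.read_camera("wrist");np.savez("w1.npz",**c);cv2.imwrite("pics/w1.png",c["frame"][...,::-1])
P=cloud(c);q=P.reshape(-1,3);m=(abs(q[:,2]-.085)<.004)&(q[:,0]<.53)&(c["range_z"].ravel()>.05)
s=q[m]
for nm,k in(("R",s[:,1]<.06),("L",s[:,1]>.1)):
    if k.sum()>20: print(nm,k.sum(),cv2.minAreaRect((s[k][:,:2]*1000).astype(np.float32)))
E
```

```text
t: 2.0
position: [0.4357, -0.021, 0.3037]
ee_rot: [0.032, 0.999, 0.0, -0.0]
wrist_force: [-0.8, 0.6, -0.2]
width: 0.0001
grasp_force: 0.0
[-0.56531882 -0.17940971  0.49659835  1.96153925  0.08724325  1.33942708
  1.41187079]
R 2480 ((466.61102294921875, -26.615394592285156), (146.2759552001953, 14.515220642089844), 86.44420623779297)
L 1602 ((520.0585327148438, 161.3570556640625), (98.71157836914062, 15.479595184326172), 86.47223663330078)
```

View pics/w1.png

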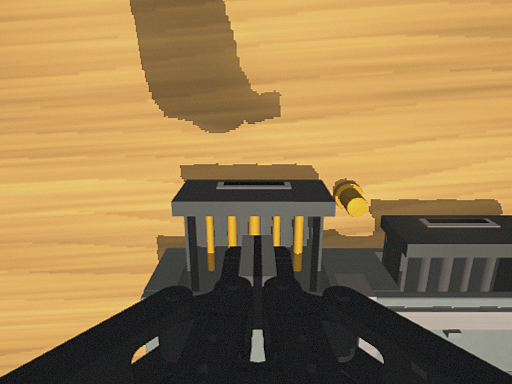

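The wrist view shows the closed fingertips at (255,240). The right drawer front spans (175–335, 185–215), the bush is at (350,200), and the left drawer front is on the right. I'll check the finger extents before lowering.

```bash
python3 - <<'E'
from h import *
c=dict(np.load("w1.npz"));P=cloud(c).reshape(-1,3);q=P[(P[:,2]<.262)&(P[:,2]>.22)&(c["range_z"].ravel()>.02)]
print(len(q),q.min(0),q.max(0));T=c["T"];print(T[:3,3],T[:3,2])
p=T[:3,:3].T@(np.array([.4357,-.021,.2307])-T[:3,3]);K=c["K"];print(K[0,2]+K[0,0]*p[0]/-p[2],K[1,2]-K[1,1]*p[1]/-p[2])
E
```

```text
2115 [ 0.42181447 -0.03423795  0.23234483] [ 0.42863055 -0.00698501  0.26198591]
[ 0.3588866  -0.01645246  0.37213875] [-0.29427924  0.01813444  0.95554742]
257.7120484863365 257.4223498459563
```

```bash
python3 -m jog '[0.004,0,0.04,0,0,0,0.004,0,0.08,0,0,0,0.004,0,0.12,0,0,0,0.004,0,0.15,0,0,0,0.004,0,0.165,0,0,0,0.004,0,0.175,0,0,0,0.004,0,0.175,0,0,0,0.004,0,0.175,0,0,0]'
python3 -m jog '[-0.005,0,0,0,0,0,-0.01,0,0,0,0,0,-0.015,0,0,0,0,0,-0.02,0,0,0,0,0,-0.025,0,0,0,0,0,-0.03,0,0,0,0,0,-0.035,0,0,0,0,0,-0.04,0,0,0,0,0,-0.045,0,0,0,0,0,-0.05,0,0,0,0,0,-0.055,0,0,0,0,0,-0.06,0,0,0,0,0]'
```

```text
t: 2.85
position: [0.4324, -0.0219, 0.1295]
ee_rot: [0.032, 0.999, 0.0, 0.0]
wrist_force: [0.3, -0.2, -0.1]
width: 0.0001
grasp_force: 0.0
t: 4.05
position: [0.4919, -0.0263, 0.1288]
ee_rot: [0.033, 0.999, 0.0, -0.0]
wrist_force: [-2.1, 1.3, -0.6]
width: 0.0001
grasp_force: 1.1
```

```bash
python3 -m jog '[-0.005,0,0,0,0,0,-0.01,0,0,0,0,0,-0.015,0,0,0,0,0,-0.02,0,0,0,0,0,-0.025,0,0,0,0,0,-0.029,0,0,0,0,0,-0.033,0,0,0,0,0,-0.035,0,0,0,0,0,-0.037,0,0,0,0,0,-0.038,0,0,0,0,0]'
python3 -m jog '[-0.001,0,0,0,0,0,-0.002,0,0,0,0,0,-0.003,0,0,0,0,0,-0.004,0,0,0,0,0]'
```

```text
t: 5.05
position: [0.5298, -0.0289, 0.129]
ee_rot: [0.033, 0.999, 0.0, 0.0]
wrist_force: [-2.7, 1.4, -0.4]
width: -0.0001
grasp_force: 1.0
t: 5.45
position: [0.5336, -0.0291, 0.129]
ee_rot: [0.033, 0.999, 0.0, 0.0]
wrist_force: [-2.8, 1.0, -0.6]
width: -0.0002
grasp_force: 1.0
```

```bash
python3 -m jog '[-0.001,0,0,0,0,0,-0.002,0,0,0,0,0,-0.003,0,0,0,0,0]'
python3 -m jog '[-0.001,0,0,0,0,0,-0.002,0,0,0,0,0]'
```

```text
t: 5.75
position: [0.5367, -0.0293, 0.129]
ee_rot: [0.033, 0.999, 0.0, 0.0]
wrist_force: [-2.1, 1.6, -0.0]
width: 0.0004
grasp_force: 1.0
t: 5.95
position: [0.5371, -0.0295, 0.1286]
ee_rot: [0.033, 0.999, 0.0, -0.002]
wrist_force: [-8.8, 0.6, 3.9]
width: -0.0001
grasp_force: 0.6
```

```bash
python3 -m jog '[0.01,0,0,0,0,0,0.03,0,0,0,0,0,0.068,0,-0.02,0,0,0,0.068,0,-0.06,0,0,0,0.068,0,-0.08,0,0,0,0.068,0.04,-0.08,0,0,0,0.068,0.08,-0.08,0,0,0,0.068,0.12,-0.08,0,0,0,0.068,0.16,-0.08,0,0,0,0.068,0.2,-0.08,0,0,0,0.068,0.214,-0.08,0,0,0,0.068,0.214,-0.06,0,0,0,0.068,0.214,-0.03,0,0,0,0.068,0.214,-0.01,0,0,0,0.068,0.214,0,0,0,0,0.068,0.214,0,0,0,0]'
python3 -m jog '[-0.005,0,0,0,0,0,-0.01,0,0,0,0,0,-0.015,0,0,0,0,0,-0.02,0,0,0,0,0,-0.025,0,0,0,0,0,-0.03,0,0,0,0,0,-0.035,0,0,0,0,0,-0.04,0,0,0,0,0,-0.045,0,0,0,0,0,-0.05,0,0,0,0,0]'
```

```text
t: 7.55
position: [0.4844, 0.1877, 0.128]
ee_rot: [0.033, 0.999, -0.001, -0.001]
wrist_force: [0.1, -0.2, 0.8]
width: -0.0001
grasp_force: 0.0
t: 8.55
position: [0.535, 0.1854, 0.1289]
ee_rot: [0.033, 0.999, 0.0, -0.0]
wrist_force: [-1.5, 1.0, 1.1]
width: 0.0002
grasp_force: 1.1
```

```bash
python3 -m jog '[-0.004,0,0,0,0,0,-0.007,0,0,0,0,0,-0.01,0,0,0,0,0,-0.012,0,0,0,0,0,-0.013,0,0,0,0,0,-0.014,0,0,0,0,0,-0.015,0,0,0,0,0]'
python3 -m jog '[-0.001,0,0,0,0,0,-0.002,0,0,0,0,0]'
```

```text
t: 9.25
position: [0.5496, 0.1843, 0.1289]
ee_rot: [0.033, 0.999, 0.0, -0.0]
wrist_force: [-1.4, 1.9, -0.1]
width: -0.0
grasp_force: 1.0
t: 9.45
position: [0.5508, 0.1842, 0.1288]
ee_rot: [0.033, 0.999, -0.0, -0.001]
wrist_force: [-7.2, 1.5, 3.4]
width: 0.0002
grasp_force: 0.9
```

```bash
python3 -m jog '[0.01,0,0,0,0,0,0.025,0,0,0,0,0,0.025,0,-0.04,0,0,0,0.025,0,-0.08,0,0,0,0.02,0,-0.11,0,0,0,0,-0.03,-0.11,0,0,0,-0.03,-0.06,-0.11,0,0,0,-0.032,-0.075,-0.11,0,0,0,-0.032,-0.075,-0.11,0,0,0,-0.032,-0.075,-0.11,0,0,0]'
python3 - <<'E'
from h import *
for n in("wrist","scene"):
    c=vision.read_camera(n);np.savez(n+"2.npz",**c)
    cv2.imwrite(f"pics/{n}2.png",c["frame"][...,::-1]);P=cloud(c)
    q=P[(P[...,2]>.125)&(P[...,2]<.1415)&(abs(P[...,0]-.575)<.03)&(abs(P[...,1]-.065)<.03)]
    r=lambda q:cv2.minAreaRect((q[:,:2]*1000).astype(np.float32))
    t=q[q[:,2]>.1345]
    if len(t)>5: print(n,"tab top",len(t),r(t),t.mean(0).round(4))
E
```

```text
t: 10.45
position: [0.5781, 0.1077, 0.2387]
ee_rot: [0.033, 0.999, 0.0, -0.0]
wrist_force: [0.4, -0.1, -0.4]
width: -0.0001
grasp_force: 0.0
wrist tab top 1226 ((573.3751220703125, 61.908180236816406), (16.522926330566406, 23.11534881591797), 86.15238189697266) [0.573  0.0622 0.1368]
scene tab top 89 ((575.0396728515625, 62.36776351928711), (16.422199249267578, 23.909887313842773), 88.41988372802734) [0.576  0.0625 0.1388]
```

View pics/wrist2.png

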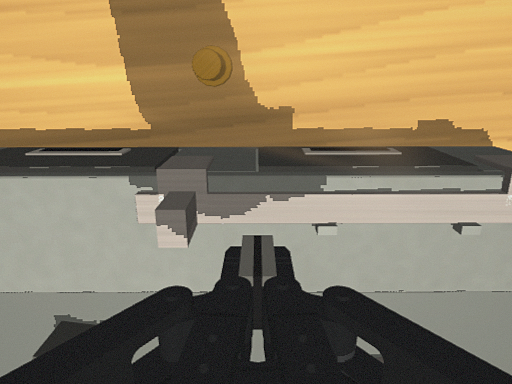

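View pics/scene2.png

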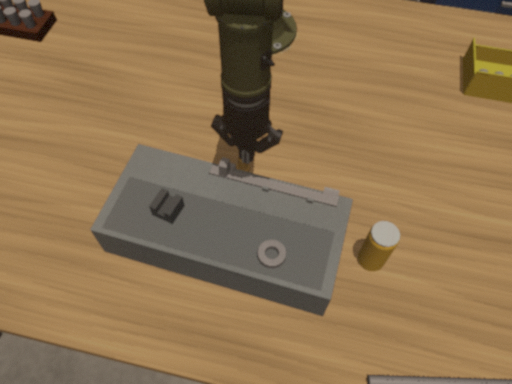

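The wrist view shows both fronts flush along row 150–170, the tab top at (173,240) to the fingertips' right side, and the bush undisturbed at (212,66). The scene view shows both drawers in and the loose things in place. The tab is 46 mm to the -y side of the TCP and aligned in x, so I'll lower and push.

```bash
python3 -m jog '[0,0,0.02,0,0,0,0,0,0.038,0,0,0,0,0,0.046,0,0,0,0,0,0.046,0,0,0]'
python3 -m jog '[0,-0.01,0,0,0,0,0,-0.016,0,0,0,0,0,-0.02,0,0,0,0,0,-0.024,0,0,0,0,0,-0.028,0,0,0,0,0,-0.033,0,0,0,0,0,-0.038,0,0,0,0,0,-0.043,0,0,0,0,0,-0.048,0,0,0,0,0,-0.053,0,0,0,0,0,-0.058,0,0,0,0,0,-0.063,0,0,0,0,0,-0.068,0,0,0,0,0,-0.072,0,0,0,0,0,-0.075,0,0,0,0,0,-0.078,0,0,0]'
python3 -m jog '[0,-0.001,0,0,0,0,0,-0.002,0,0,0,0,0,-0.003,0,0,0,0,0,-0.004,0,0,0,0,0,-0.005,0,0,0,0]'
```

```text
t: 10.95
position: [0.5775, 0.1084, 0.1917]
ee_rot: [0.032, 0.999, -0.0, -0.001]
wrist_force: [-0.7, 0.7, 0.7]
width: 0.0001
grasp_force: 0.0
t: 11.45
position: [0.5785, 0.1021, 0.1933]
ee_rot: [0.033, 0.999, 0.0, 0.0]
wrist_force: [-0.4, 0.8, -0.2]
width: -0.0001
grasp_force: 0.0validation failed for argument at $...
```

The second call was refused because its last row was one number short; the third moved 5 mm in free air. Continuing with the push.

```bash
python3 -m jog '[0,-0.008,0,0,0,0, 0,-0.013,0,0,0,0, 0,-0.016,0,0,0,0, 0,-0.019,0,0,0,0, 0,-0.023,0,0,0,0, 0,-0.028,0,0,0,0, 0,-0.033,0,0,0,0, 0,-0.038,0,0,0,0, 0,-0.043,0,0,0,0, 0,-0.048,0,0,0,0, 0,-0.053,0,0,0,0, 0,-0.058,0,0,0,0, 0,-0.063,0,0,0,0, 0,-0.067,0,0,0,0, 0,-0.071,0,0,0,0, 0,-0.074,0,0,0,0]'
```

```text
t: 13.05
position: [0.5743, 0.0442, 0.1933]
ee_rot: [0.028, 1.0, 0.011, 0.001]
wrist_force: [4.4, 35.1, -4.2]
width: 0.0
grasp_force: 17.4
```

```bash
python3 -m jog '[0,0.02,0,0,0,0, 0,0.03,0,0,0,0, 0,0.04,0,0,0,0, 0,0.04,-0.04,0,0,0, 0,0.04,-0.06,0,0,0, 0,0.04,-0.06,0,0,0]'
python3 - <<'E'
from h import *
for n in("wrist","scene","top"):
    c=vision.read_camera(n);np.savez(n+"3.npz",**c)
    cv2.imwrite(f"pics/{n}3.png",c["frame"][...,::-1]);P=cloud(c)
    q=P[(P[...,2]>.1345)&(P[...,2]<.1415)&(abs(P[...,0]-.575)<.03)&(P[...,1]<.075)&(P[...,1]>-.03)]
    if len(q)>5: print(n,"tab top",len(q),cv2.minAreaRect((q[:,:2]*1000).astype(np.float32)),q.mean(0).round(4))
    # plate tops z~.085 : chest coords relative to origin (.671,.086)
    q=P.reshape(-1,3);q=q[(abs(q[:,2]-.05)<.04)&(abs(q[:,0]-.55)<.06)&(c["range_z"].ravel()>.02)]
    d=q[:,:2]-[.671,.086];cx=d@[.9978,-.0668];cy=d@[.0668,.9978]
    for nm,yc in(("L",.09),("mid",-.02),("R",-.125),("Lpan",.2)):
        k=(abs(cy-yc)<.05 if nm in"LR" else abs(cy-yc)<.01)&(cx>-.13)&(cx<-.1)
        if k.sum()>10: print(n,nm,k.sum(),np.percentile(cx[k],[5,50,95]).round(4),np.percentile(q[k][:,2],[5,95]).round(3))
E
```

```text
t: 13.65
position: [0.5779, 0.0666, 0.2564]
ee_rot: [0.034, 0.999, 0.0, 0.003]
wrist_force: [-0.2, -0.2, -0.1]
width: 0.0002
grasp_force: 0.0
wrist tab top 1035 ((570.910400390625, 24.817249298095703), (16.380455017089844, 22.780717849731445), 86.65040588378906) [0.5705 0.025  0.1368]
wrist L 2974 [-0.1196 -0.1175 -0.1147] [0.023 0.084]
wrist mid 501 [-0.115  -0.1148 -0.1145] [0.016 0.086]
wrist R 2724 [-0.1189 -0.1169 -0.1142] [0.02  0.085]
wrist Lpan 50 [-0.1155 -0.1154 -0.1152] [0.011 0.027]
scene tab top 90 ((573.2420654296875, 25.093782424926758), (16.409509658813477, 23.358633041381836), 87.54325103759766) [0.5735 0.0253 0.1385]
top L 97 [-0.1184 -0.1165 -0.1142] [0.038 0.088]
```

View pics/wrist3.png

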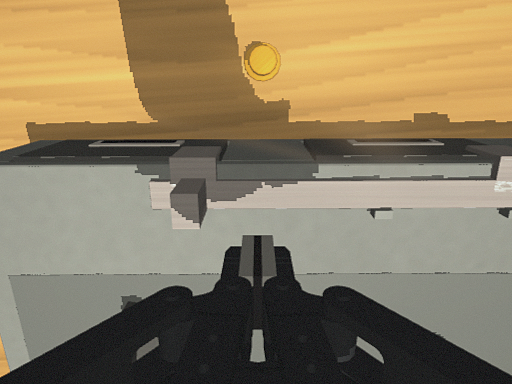

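The picture shows the tab at (188,215). The bar has gone about 37 mm and stopped where the hooks meet the drawer edges. The drawers may stand out a few mm, so I'll compare face depth by height.

```bash
python3 - <<'E'
from h import *
for f in("wrist2","wrist3"):
    c=dict(np.load(f+".npz"));q=cloud(c).reshape(-1,3);q=q[(c["range_z"].ravel()>.02)]
    d=q[:,:2]-[.671,.086];cx=d@[.9978,-.0668];cy=d@[.0668,.9978];z=q[:,2]
    print(f)
    for z0 in(.02,.035,.05,.065,.08):
        o=[]
        for lo,hi in((.13,.155),(.08,.12),(.03,.05),(-.035,-.0),(-.08,-.06),(-.13,-.1),(-.19,-.16)):
            k=(abs(z-z0)<.005)&(cx>-.135)&(cx<-.1)&(cy>lo)&(cy<hi)
            o.append(round(float(np.median(cx[k])),4) if k.sum()>4 else None)
        print(z0,o)
E
```

```text
wrist2
0.02 [-0.1176, -0.1175, -0.1174, -0.1148, -0.1171, None, -0.1168]
0.035 [-0.1177, -0.1194, -0.1174, -0.1148, -0.117, -0.1188, -0.1168]
0.05 [-0.1176, -0.1176, -0.1174, -0.1147, -0.117, -0.117, -0.1168]
0.065 [-0.1176, -0.1175, -0.1174, -0.1149, -0.117, -0.1169, -0.1168]
0.08 [-0.1169, -0.1167, -0.1164, -0.1205, -0.1162, -0.116, None]
wrist3
0.02 [-0.1176, None, -0.1174, -0.1148, -0.1171, None, -0.1168]
0.035 [-0.1176, -0.1194, -0.1174, -0.1148, -0.1171, -0.1187, -0.1168]
0.05 [-0.1177, -0.1177, -0.1174, -0.1148, None, -0.1171, -0.1168]
0.065 [-0.1209, -0.1175, -0.1173, -0.1148, -0.1206, -0.117, -0.1168]
0.08 [-0.1204, -0.1164, -0.1164, -0.1147, -0.1206, -0.1159, -0.116]
```

Both fronts stand 2–2.7 mm proud: the upright finger met the bar's overhang before the drawer was home. I'll push again with the tool tilted so the tips lead under the bar.

```bash
python3 -m jog '[0.03,0.03,-0.01,0,0,0, 0.06,0.06,-0.01,0,-7,0, 0.0825,0.09,-0.01,0,-14,0, 0.0825,0.1155,0,0,-20,0, 0.0825,0.1155,0.03,0,-20,0, 0.0825,0.1155,0.07,0,-20,0, 0.0825,0.1155,0.11,0,-20,0, 0.0825,0.1155,0.13,0,-20,0, 0.0825,0.1155,0.141,0,-20,0, 0.0825,0.1155,0.141,0,-20,0]'
python3 - <<'E'
from h import *
from scipy.spatial.transform import Rotation as R
s=arm.state();M=R.from_quat(s["ee_rot"]).as_matrix();print(M.round(3));p=s["position"]+M@[-.011,0,.073]
d=p[:2]-[.671,.086];print("edge",p.round(4),"cx,cy",d@[.9978,-.0668],d@[.0668,.9978])
E
```

```text
t: 14.8
position: [0.5001, 0.1878, 0.1097]
ee_rot: [0.032, 0.985, -0.007, 0.172]
wrist_force: [0.0, 0.3, 0.3]
width: -0.0003
grasp_force: 0.0
[[-0.939  0.066  0.338]
 [ 0.061  0.998 -0.025]
 [-0.339 -0.003 -0.941]]
edge [0.5351 0.1853 0.0447] cx,cy -0.14223407922822878 0.08999287436342386
```

```bash
python3 -m jog '[-0.0075,0,0.0027,0,0,0, -0.0132,0,0.0048,0,0,0, -0.0169,0,0.0061,0,0,0, -0.0197,0,0.0071,0,0,0, -0.0216,0,0.0078,0,0,0, -0.0226,0,0.0082,0,0,0, -0.0235,0,0.0085,0,0,0]'
python3 -m jog '[-0.0009,0,0.0003,0,0,0, -0.0019,0,0.0007,0,0,0]'
```

```text
t: 15.5
position: [0.5263, 0.1873, 0.112]
ee_rot: [0.032, 0.984, -0.006, 0.174]
wrist_force: [-0.5, 0.1, -0.0]
width: 0.0001
grasp_force: 0.0
t: 15.7
position: [0.528, 0.1873, 0.1119]
ee_rot: [0.032, 0.984, -0.006, 0.173]
wrist_force: [-1.6, 0.7, 1.3]
width: -0.0002
grasp_force: 1.1
```

```bash
python3 -m jog '[-0.0009,0,0.0003,0,0,0, -0.0019,0,0.0007,0,0,0]'
python3 -m jog '[-0.0009,0,0.0003,0,0,0]'; python3 -m jog '[-0.0009,0,0.0003,0,0,0]'
```

```text
t: 15.9
position: [0.5301, 0.1871, 0.1119]
ee_rot: [0.032, 0.984, -0.006, 0.173]
wrist_force: [-2.6, -0.3, 0.8]
width: 0.0
grasp_force: 1.0
t: 16.0
position: [0.5305, 0.1871, 0.1117]
ee_rot: [0.032, 0.984, -0.006, 0.173]
wrist_force: [-8.3, 0.1, 5.8]
width: 0.0
grasp_force: 3.9
t: 16.1
position: [0.5307, 0.1872, 0.1115]
ee_rot: [0.032, 0.985, -0.006, 0.172]
wrist_force: [-10.9, 0.4, 7.7]
width: -0.0002
grasp_force: 5.4
```

```bash
python3 -m jog '[0.0094,0,-0.0034,0,0,0, 0.0282,0,-0.0102,0,0,0, 0.018,0,-0.0385,0,0,0, 0.008,-0.02,-0.0667,0,0,0, 0.008,-0.06,-0.0667,0,0,0, 0.008,-0.1,-0.0667,0,0,0, 0.008,-0.14,-0.0667,0,0,0, 0.008,-0.18,-0.0667,0,0,0, 0.008,-0.21,-0.0667,0,0,0, 0.008,-0.22,-0.0667,0,0,0, 0.018,-0.22,-0.0385,0,0,0, 0.0282,-0.22,-0.0102,0,0,0, 0.0282,-0.22,-0.0102,0,0,0, 0.0282,-0.22,-0.0102,0,0,0]'
python3 - <<'E'
from h import *
from scipy.spatial.transform import Rotation as R
s=arm.state();M=R.from_quat(s["ee_rot"]).as_matrix();p=s["position"]+M@[-.011,0,.073]
d=p[:2]-[.671,.086];print("edge",p.round(4),"cx,cy",d@[.9978,-.0668],d@[.0668,.9978])
E
python3 -m jog '[-0.0075,0,0.0027,0,0,0, -0.0132,0,0.0048,0,0,0, -0.0169,0,0.0061,0,0,0, -0.0197,0,0.0071,0,0,0, -0.0216,0,0.0078,0,0,0, -0.0226,0,0.0082,0,0,0, -0.0235,0,0.0085,0,0,0]'
```

```text
t: 17.5
position: [0.4878, -0.0301, 0.112]
ee_rot: [0.032, 0.984, -0.006, 0.173]
wrist_force: [0.3, -0.5, -0.0]
width: 0.0004
grasp_force: 0.0
edge [ 0.523  -0.0324  0.0472] cx,cy -0.13975747597855503 -0.12805768197021186
t: 18.2
position: [0.5127, -0.0323, 0.1119]
ee_rot: [0.033, 0.984, -0.006, 0.173]
wrist_force: [0.3, 0.2, -0.2]
width: 0.0001
grasp_force: 0.0
```

```bash
python3 -m jog '[-0.0009,0,0.0003,0,0,0, -0.0019,0,0.0007,0,0,0, -0.0028,0,0.001,0,0,0]'
python3 -m jog '[-0.0009,0,0.0003,0,0,0]'; python3 -m jog '[-0.0009,0,0.0003,0,0,0]'
```

```text
t: 18.5
position: [0.5153, -0.0325, 0.1117]
ee_rot: [0.032, 0.984, -0.006, 0.173]
wrist_force: [-2.4, 1.0, 1.2]
width: 0.0001
grasp_force: 1.0
t: 18.6
position: [0.5163, -0.0325, 0.1118]
ee_rot: [0.032, 0.984, -0.006, 0.173]
wrist_force: [-4.4, -0.3, 1.2]
width: 0.0002
grasp_force: 2.1
t: 18.7
position: [0.5165, -0.0326, 0.1115]
ee_rot: [0.032, 0.985, -0.006, 0.172]
wrist_force: [-7.3, 0.4, 6.0]
width: 0.0001
grasp_force: 4.2
```

```bash
python3 -m jog '[0.0094,0,-0.0034,0,0,0, 0.0282,0,-0.0102,0,0,0, 0.014,0,-0.048,0,0,0, 0,0,-0.086,0,0,0, -0.0125,0,-0.1231,0,0,0, -0.0125,0.03,-0.1231,0,7,0, -0.03,0.065,-0.12,0,14,0, -0.06,0.1027,-0.11,0,20,0, -0.0923,0.1027,-0.0946,0,20,0, -0.0923,0.1027,-0.0946,0,20,0, -0.0923,0.1027,-0.0946,0,20,0]'
python3 - <<'E'
from h import *
print(arm.state()["ee_rot"])
c=vision.read_camera("wrist");np.savez("wrist4.npz",**c);cv2.imwrite("pics/w4.png",c["frame"][...,::-1])
P=cloud(c);q=P[(P[...,2]>.1345)&(P[...,2]<.1415)&(abs(P[...,0]-.575)<.03)&(P[...,1]<.055)&(P[...,1]>-.03)]
print(cv2.minAreaRect((q[:,:2]*1000).astype(np.float32)))
q=P.reshape(-1,3)[c["range_z"].ravel()>.02]
d=q[:,:2]-[.671,.086];cx=d@[.9978,-.0668];cy=d@[.0668,.9978];z=q[:,2]
for z0 in(.02,.05,.065,.08):
    o=[]
    for lo,hi in((.13,.155),(.08,.12),(.03,.05),(-.035,-.0),(-.08,-.06),(-.13,-.1),(-.19,-.16)):
        k=(abs(z-z0)<.005)&(cx>-.135)&(cx<-.1)&(cy>lo)&(cy<hi)
        o.append(round(float(np.median(cx[k])),4) if k.sum()>4 else None)
    print(z0,o)
E
```

```text
t: 19.8
position: [0.5791, 0.0659, 0.2316]
ee_rot: [0.033, 0.999, -0.001, -0.0]
wrist_force: [-0.0, 0.3, -0.1]
width: -0.0001
grasp_force: 0.0
[ 3.32013591e-02  9.99447985e-01 -1.10150490e-03 -4.25583710e-04]
((571.1622924804688, 24.847339630126953), (16.682470321655273, 23.074678421020508), 86.90666198730469)
0.02 [-0.1152, -0.1151, -0.115, -0.1148, -0.1146, None, -0.1143]
0.05 [-0.1152, -0.1152, -0.1149, -0.1148, None, -0.1146, -0.1143]
0.065 [-0.1181, -0.1151, -0.1149, -0.1147, -0.1206, -0.1145, -0.1143]
0.08 [-0.1183, -0.1149, -0.1148, -0.1147, -0.1206, -0.1144, -0.1143]
```

Both fronts are now flush with the panels to within 0.5 mm. I'll finish the bar.

```bash
python3 -m jog '[0.003,0,0.02,0,0,0, 0.003,0,0.034,0,0,0, 0.003,0,0.039,0,0,0, 0.003,0,0.039,0,0,0, 0.003,-0.008,0.039,0,0,0, 0.003,-0.013,0.039,0,0,0, 0.003,-0.016,0.039,0,0,0, 0.003,-0.018,0.039,0,0,0, 0.003,-0.02,0.039,0,0,0, 0.003,-0.022,0.039,0,0,0, 0.003,-0.024,0.039,0,0,0, 0.003,-0.026,0.039,0,0,0]'
python3 -m jog '[0,-0.002,0,0,0,0, 0,-0.004,0,0,0,0, 0,-0.006,0,0,0,0]'
```

```text
t: 21.05
position: [0.5743, 0.0455, 0.1938]
ee_rot: [0.031, 1.0, 0.003, 0.0]
wrist_force: [0.6, 11.2, 0.1]
width: 0.0
grasp_force: 6.1
t: 21.35
position: [0.5742, 0.0449, 0.1939]
ee_rot: [0.029, 1.0, 0.007, 0.001]
wrist_force: [1.2, 22.0, -0.5]
width: -0.0002
grasp_force: 10.8
```

The bar is still blocked, so I'm not forcing it. I'll release and examine the hooks and the bar's surroundings.

```bash
python3 -m jog '[0,0.015,0,0,0,0, 0,0.03,0,0,0,0, 0,0.03,-0.04,0,0,0, 0.03,0.03,-0.08,0,0,0, 0.08,0.06,-0.1,0,0,0, 0.08,0.1,-0.1,0,0,0, 0.08,0.1,-0.1,0,0,0]'
python3 - <<'E'
from h import *
c=vision.read_camera("wrist");np.savez("wrist5.npz",**c);cv2.imwrite("pics/w5.png",c["frame"][...,::-1])
t=vision.read_camera("top");s=vision.read_camera("scene");np.savez("scene5.npz",**s);np.savez("top5.npz",**t)
up=lambda im,r:cv2.resize(im[r[0]:r[1],r[2]:r[3],::-1],None,fx=4,fy=4,interpolation=cv2.INTER_CUBIC)
a=up(t["frame"],(180,250,180,380));b=up(s["frame"],(130,210,150,350))
cv2.imwrite("pics/ts5.png",np.vstack([a,b]))
for f in("wrist2","wrist4","wrist5"):
    c=dict(np.load(f+".npz"));q=cloud(c).reshape(-1,3)[c["range_z"].ravel()>.02]
    d=q[:,:2]-[.671,.086];cx=d@[.9978,-.0668];cy=d@[.0668,.9978]
    k=(cx<-.1185)&(cx>-.124)&(abs(q[:,2]-.082)<.012); h,e=np.histogram(cy[k],np.arange(-.2,.24,.01)); print(f,[(round(float(x),2),int(n)) for x,n in zip(e,h) if n>3])
    k=(q[:,2]>.104)&(q[:,2]<.109)&(cx<-.07);
    print("bar",cy[k].min(),cy[k].max())
E
```

```text
t: 22.05
position: [0.4986, 0.1466, 0.2948]
ee_rot: [0.028, 1.0, 0.002, 0.001]
wrist_force: [-0.3, 0.4, -0.3]
width: -0.0003
grasp_force: 0.0
wrist2 [(-0.05, 57), (-0.04, 119), (-0.03, 120), (-0.02, 71), (0.16, 85), (0.17, 142), (0.18, 49), (0.19, 5)]
bar -0.06032094707632452 0.1760894189582603
wrist4 [(-0.09, 25), (-0.08, 123), (-0.07, 127), (-0.06, 103), (0.13, 124), (0.14, 7)]
bar -0.09761292839641292 0.12747469766042033
wrist5 [(-0.09, 27), (-0.08, 130), (-0.07, 133), (-0.06, 119), (0.13, 123), (0.14, 130), (0.15, 133), (0.16, 24)]
bar -0.09716493206049891 0.16400738972888912
```

View pics/ts5.png

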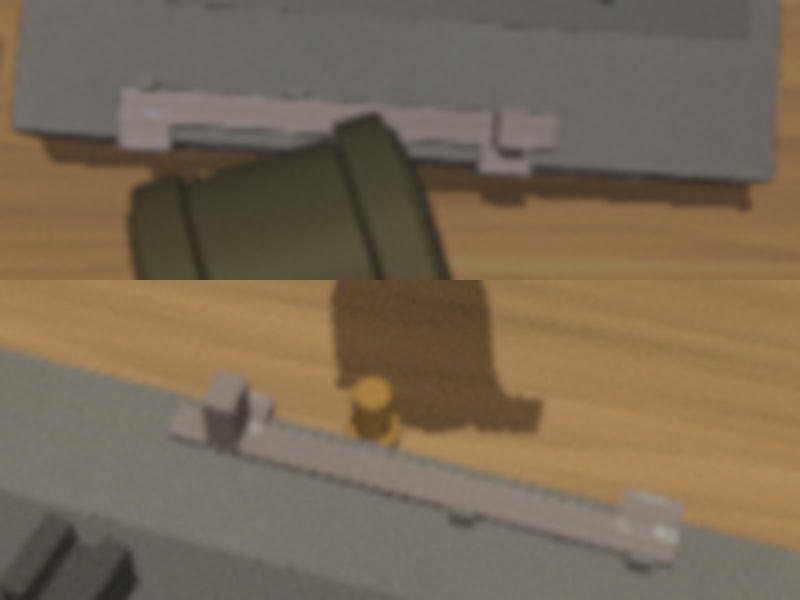

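View pics/w5.png

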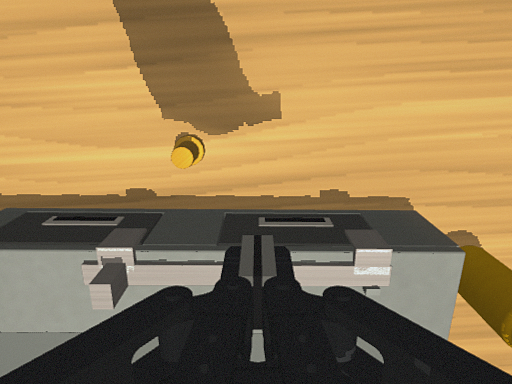

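The hooks now span cy +0.132…+0.162 and −0.052…−0.082, which is the left end of each drawer (edges at +0.163 and −0.052). The bar started part-way along, and the block I felt is its hard stop. The drawers are flush, the loose things stand where they were, and the arm is clear.

```bash
python3 -c "
from station import arm
print(arm.job_done())"
```

```text
the job is handed in; nothing more can be done
None
```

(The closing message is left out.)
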